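Scrape the waste pieces off the sawing board into its trough

TASK

Take the scraper block by its upright grip and use it to wipe the four small pieces of waste wood along the sawing board so that all of them drop into the trough at its end; move them with the scraper, not with the fingers. Then stand the scraper block upright on the bench top, off the board, and let go of it. Leave the wax tin, the spring clamp and the sanding block as they are.

Things in the scene. Friction and masses are not known exactly. Their poses are not given: they have to be found in the camera images.
- saw_board: fixed brown wooden sawing board, left or right of the saw's turning arm, with a trough joined to its +y end; 150 (x) x 255 (y) mm overall, x roughly away from the robot. Origin: centre of the underside, on the bench. Board part y -127.5 to +42.5 mm, flat top 36 mm above the bench, no raised edges; the waste lies on it. Trough y +42.5 to +127.5 mm. Wipe toward +y.
- board_top (a point): centre of the board part's flat top (150 x 170 mm), 36 mm above the bench; axes as saw_board
- trough (a point): centre of the trough's floor, 6 mm above the bench, 85 mm along saw_board's +y from its origin; axes as saw_board. Open on top, inside 138 (x) x 79 (y) mm; walls 6 mm thick: the two at the sides 30 mm high (lower than the board), the end wall at +y 48 mm high (12 mm above the board's top)
- scraper: dark scraper block standing on the bench on its sole, 0.14 to 0.28 kg. Sole and base 134 (its x) x 44 (its y) x 22 mm high; on it a central upright wooden grip, 90 (x) x 22 (y) mm, up to 67 mm above the underside. Origin: centre of the underside, z up. Its two long faces (+y and -y) are alike, either wipes. Take the grip across its 22 mm, along its y.
- chip0: piece of pale waste wood, 30 x 20 x 12 mm, lying flat on the board; origin at the centre of its underside
- chip1: piece of pale waste wood, 26 x 26 x 10 mm, lying flat on the board; origin at the centre of its underside
- chip2: L-shaped piece of pale waste wood, 34 x 24 x 12 mm, lying flat on the board; origin at the centre of its underside
- chip3: sliver of pale waste wood, 42 x 14 x 12 mm, lying flat on the board; origin at the centre of its underside
- wax_tin: round cream-coloured tin, 69 mm across and 45 mm high, standing near the scraper; origin at the centre of its underside; to be left alone
- spring_clamp: black spring clamp lying flat, 100 x 56 x 20 mm, on the other side of the scraper; origin at the centre of its underside; to be left alone
- sanding_block: flat brown sanding block, 100 x 63 x 29 mm, without an upright grip, lying at the right end of the bench; origin at the centre of its underside; to be left alone

How it is judged:
By the outcome, as a careful person would: the job done as asked, in the order asked, and still so for the second after the job is handed in, with the robot touching nothing.
It also fails if it takes over 58 s, if anything falls off the work surface, if the arm or the gripper's body presses on something with over 40 N, if the wrist force passes 120 N, or if a joint passes its speed limit or range.

ROBOT

A 6-joint arm with a two-finger parallel gripper is mounted at the origin on a cart in front of the work surface, level with it; the furniture and walls round the work are solid. World frame = base frame: x ahead of the robot, y to its left, z up, the work surface at z = 0. Lengths are in mm, angles in degrees, forces in N, time in s.
With the tool pointing down it reaches from about 350 to 850 mm from the base axis. Payload 8.1 kg.
Tool frame: the origin (TCP) lies midway between the tips of the shut fingers; the grasp point (between the pads) lies 19 mm behind it; z points along the fingers, y is the direction in which the jaws open and shut (so a half turn about z gives the same grasp; the last joint's range is limited). The gripper opens to 85 mm and grips with 20 to 120 N. Pads are 22 mm wide; open, the fingers measure 114 mm over their backs; the gripper's body (76 mm by 85 mm) begins 54 mm behind the grasp point. The pads swing forward as they close: fully open they stand 13 mm farther back than shut.
Start: joints at [70.795, 7.471, 85.268, -0, 87.261, -4.893], TCP at [148.304, 581.387, 231.292] pointing down, gripper open.
Joint ranges: [-169.43, 169.43], [-51.17, 129.36], [1.28, 143.12], [-76.62, 256.62], [0, 156.53], [-152.29, 152.29]. Speed limits (degrees/s): [136.94, 136.94, 159.86, 180, 180, 180].

INTERFACE

Orientations are given as [roll, pitch, yaw] about the fixed x, y, z axes, in that order (R = Rz(yaw) Ry(pitch) Rx(roll)).
In Python, from bench import telemetry, snapshot, camera_params, job gives the robot as it stands. The module is installed in compiled form; this text tells all that it offers.
- The arm moves only by the shell command python3 -m jog 'ROWS' [FORCE]. ROWS is JSON, a list that holds one entry, the list of rows, each a list of 7 numbers: the shift along the tool's x, y, z in units of 50 mm (1.0 is 50 mm), then the turn, a rotation vector about the tool's x, y, z in units of 2 pi rad (1.0 is 2 pi rad), then the opening, from 0 (shut) to 1 (fully open). In form: [[[dx, dy, dz, rx, ry, rz, claw], ...]]. A call has 1 to 12 rows; each row shifts and turns the commanded pose from where the row before left it, along the tool's axes as they then stand; what a row does not reach is not made up. A row lasts 1/8 s, in which the tool goes at most 62.5 mm and 10.7 degrees, less where a joint would pass 70% of its speed; a pose out of reach is approached as far as the arm can. A call with a number of a shift or a turn outside -1 to 1 is refused whole. A call with a gripper value outside its range is refused whole. The fingers move at their own pace and stop on an object; FORCE is the grip in N (left out, the last holds). Time passes only in rows, so rows that do not move let the fingers close. It gives the time, the measured TCP pose, the force and the opening at its end, in the units of the state.
- telemetry.sense(): the state, without advancing time (a new reading comes with each control period).
- snapshot(name): name is "side" or "top"; returns (picture, depth): 480x640x3 uint8, red, green, blue; 480x640 float32, mm along the optical axis (not along the pixel's ray), 0 where there is no reading.
- camera_params(name): a dict with "K" (3x3 intrinsics, pixels), "extrinsics" (4x4, takes a point from camera to world coordinates). Camera axes: x right, y down, z forward; pixel columns grow to the right and rows downward; lengths in mm; the calibration is good to about 2 mm. A picture is of the moment at which its call begins. camera_params takes no time and is no camera call.
- job.hand_in(): hands the job in, once; it reports no verdict.
The state is a dict: "time": time; "joint_pos": joint angles; "qd": joint speeds; "joint_efforts": joint torques, N m; "tool_pos": TCP position; "tcp_rot": TCP orientation; "ft_force": force on the tool from outside, world axes, zero at the start; "wrist_torque": the same for the moment, N m; "finger_gap": finger opening in mm.
Only numpy, scipy, OpenCV 4.12 (cv2) and the standard library are available. Lean on these libraries where they do the work, as an engineer would, in place of code of your own. Each camera call takes 0.05 s, during which the arm holds its last target. There are 200 camera calls.

## Working session

There is one attempt and no reset: what is moved stays moved. The work goes in short steps, Python scripts to look and compute and a shell command to move; the robot and the scene stay as the last step left them, time stands still between calls to the robot, and variables do not carry over. Pictures are saved under pics/ and viewed, about 8 in all and at most 12, crops included, and the job is handed in when it is done.

```bash
mkdir -p pics
cat > h.py <<'E'
import numpy as np, cv2
from bench import telemetry, snapshot, camera_params, job
def look(n,f):
    p,d=snapshot(n); np.savez('pics/'+f+'.npz',p=p,d=d); cv2.imwrite('pics/'+f+'.png',p[:,:,::-1]); return p,d
def pts(n,d):
    c=camera_params(n);K=np.array(c['K']);T=np.array(c['extrinsics'])
    v,u=np.mgrid[:480,:640]; P=np.stack([(u-K[0,2])/K[0,0]*d,(v-K[1,2])/K[1,1]*d,d],-1)
    return P@T[:3,:3].T+T[:3,3]
E
python3 - <<'E'
from h import *
for n in('top','side'):
    look(n,n+'0'); c=camera_params(n); print(n,np.round(c['K'],1).tolist(),np.round(c['extrinsics'],3).tolist())
a=cv2.imread('pics/top0.png');b=cv2.imread('pics/side0.png')
s=telemetry.sense();print(s)
E
```

```text
top [[464.5, 0.0, 322.3], [0.0, 464.5, 233.8], [0.0, 0.0, 1.0]] [[0.018, -0.989, 0.147, 388.955], [-1.0, -0.018, -0.003, -21.575], [0.005, -0.147, -0.989, 1088.262], [0.0, 0.0, 0.0, 1.0]]
side [[526.1, 0.0, 325.5], [0.0, 526.1, 237.1], [0.0, 0.0, 1.0]] [[0.872, -0.259, 0.416, 64.311], [-0.49, -0.45, 0.746, -856.132], [-0.006, -0.855, -0.519, 652.724], [0.0, 0.0, 0.0, 1.0]]
{'time': 0.1, 'joint_pos': array([ 7.07956358e+01,  7.51017243e+00,  8.53241843e+01,  1.00243643e-03,
        8.72607238e+01, -4.89115014e+00]), 'qd': array([ 0.03172225, -0.16442159, -0.12939296,  0.12672905, -0.05443479,
       -0.03924591]), 'joint_efforts': array([ 2.01118812e-03, -5.70954001e+01, -5.01940584e+01, -3.83369343e-05,
        8.07270961e-03,  4.06311059e-06]), 'tool_pos': array([148.12273865, 580.91780824, 230.34469722]), 'tcp_rot': array([-1.79905351e+02, -9.10441811e-03,  1.65686730e+02]), 'ft_force': array([ 0.96317369,  0.22884456, -0.61732416]), 'wrist_torque': array([-0.01515955,  0.03529973,  0.02470756]), 'finger_gap': 85.43335304845084}
```

View pics/top0.png

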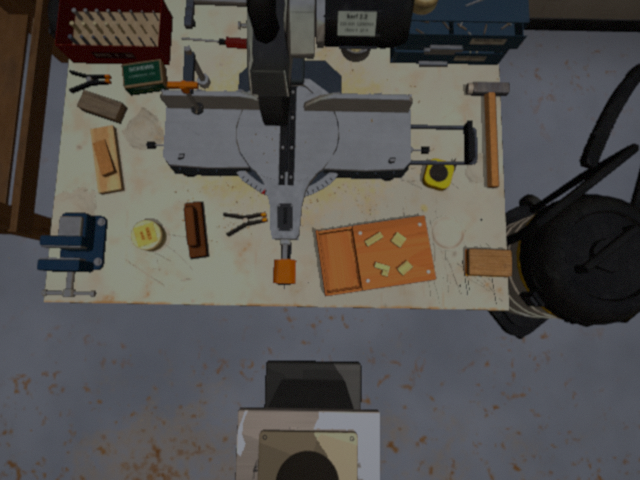

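View pics/side0.png

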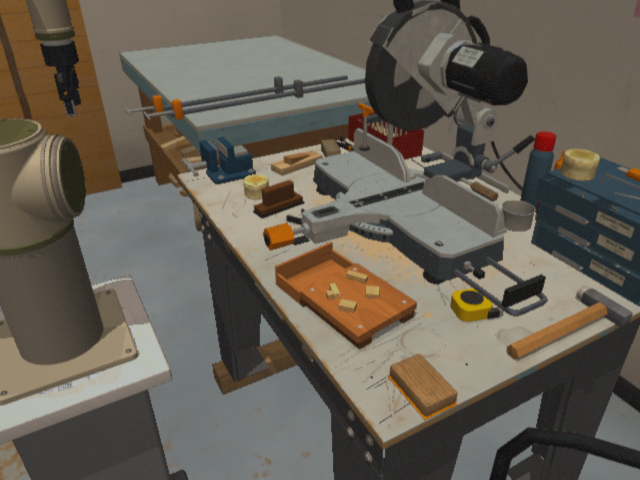

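The top view shows the scraper at (196,230), the tin at (148,235), the clamp at (245,220), the board at (375,255) with its trough on the left, and four chips near (390,255). The side view agrees. Next I measure.

Run:
```python
from h import *
z=np.load('pics/top0.npz');p,d=z['p'],z['d'];P=pts('top',d)
hsv=cv2.cvtColor(p,cv2.COLOR_RGB2HSV)
def rect(name,m):
    q=P[m]; r=cv2.minAreaRect(q[:,:2].astype(np.float32)); print(name,m.sum(),np.round(r[0]),np.round(r[1]),round(r[2],1),'z',np.round(np.percentile(q[:,2],[5,50,95])))
def box(u0,u1,v0,v1):
    m=np.zeros((480,640),bool);m[v0:v1,u0:u1]=True;return m
Z=P[...,2]
print('bench z',np.median(Z[box(200,260,262,290)]))
b=box(170,220,190,270)
rect('scr all',b&(Z>8)); rect('scr grip',b&(Z>50)); rect('scr base',b&(Z>14)&(Z<30))
rect('tin',box(120,170,205,262)&(Z>30)); rect('clamp',box(215,270,205,240)&(Z>8))
b=box(300,450,200,305)
rect('board',b&(Z>28)&(Z<42)); rect('boardall',b&(Z>20)&(Z<60)); rect('trfloor',b&(Z<14)&(Z>3)); rect('endwall',b&(Z>43)&(P[...,1]>-60))
print('hsv board',hsv[230,350:430:8].tolist())
m=(b&(hsv[...,1]<165)&(hsv[...,2]>130)&(Z>38)).astype(np.uint8)
n,l,s,c=cv2.connectedComponentsWithStats(m)
for i in range(1,n):
    if s[i,4]>15: rect('chip %s'%np.round(c[i]),l==i)
```

```text
bench z 0.04500718927999969
scr all 1079 [468. 166.] [391. 116.] 50.5 z [15. 33. 69.]
scr grip 463 [468. 151.] [372.  74.] 54.2 z [55. 66. 71.]
scr base 484 [555. 271.] [130.  41.] 8.6 z [17. 22. 26.]
tin 777 [455. 200.] [458.  67.] 65.1 z [39. 45. 49.]
clamp 366 [515.  77.] [306.  95.] 55.2 z [11. 17. 22.]
board 4522 [ 500. -146.] [150. 255.] 9.5 z [32. 36. 39.]
boardall 5275 [ 531. -125.] [217. 288.] 9.5 z [32. 37. 48.]
trfloor 2550 [ 511. -150.] [246. 355.] 1.0 z [ 3.  6. 10.]
endwall 279 [505.  -8.] [231.  36.] 15.5 z [  45.   50. 1088.]
hsv board [[12, 193, 78], [12, 178, 126], [12, 186, 125], [12, 182, 130], [12, 189, 135], [12, 186, 136], [12, 188, 136], [12, 182, 137], [12, 183, 138], [13, 182, 137]]
chip [374. 238.] 84 [ 535. -143.] [12. 40.] 32.8 z [46. 49. 52.]
chip [399. 239.] 110 [ 535. -199.] [26. 25.] 55.0 z [43. 46. 49.]
chip [405. 267.] 96 [ 471. -213.] [20. 29.] 45.1 z [44. 49. 52.]
chip [384. 268.] 79 [ 466. -161.] [33. 23.] 79.5 z [44. 48. 52.]
```

```bash
python3 - <<'E'
from h import *
z=np.load('pics/top0.npz');P=pts('top',z['d']);X,Y,Z=P[...,0],P[...,1],P[...,2]
ok=z['d']>0
for n,m in (('grip',(Z>60)&(Z<75)&(abs(X-555)<60)&(abs(Y-271)<40)),('base',(Z>14)&(Z<30)&(abs(X-555)<80)&(abs(Y-271)<40)),('tin',(Z>40)&(Z<50)&(abs(X-545)<60)&(abs(Y-372)<60)),('clamp',(Z>8)&(Z<26)&(abs(X-570)<60)&(Y>90)&(Y<235))):
    q=P[m&ok];r=cv2.minAreaRect(q[:,:2].astype(np.float32));print(n,len(q),np.round(r[0],1),np.round(r[1]),round(r[2],1),'y',q[:,1].min().round(),q[:,1].max().round())
print('max z, rows y 240..-300 step 30; cols x 380..680 step 30')
for y in range(240,-300,-30):
    print(y,[int(max(Z[ok&(abs(Y-y)<15)&(abs(X-x)<15)],default=-1)) for x in range(380,690,30)])
E
python3 -m jog '[[[0,0,0,0,0,-0.0212,0.6],[0,0,0,0,0,-0.0212,0.6],[0,0,0,0,0,-0.0212,0.6]]]' 70
```

```text
grip 398 [555.2 271.8] [90. 23.] 8.0 y 255.0 287.0
base 484 [554.9 271.5] [130.  41.] 8.6 y 243.0 301.0
tin 716 [536.1 375.8] [67. 69.] 4.5 y 341.0 411.0
clamp 356 [568.2 154.9] [ 73. 101.] 10.0 y 106.0 210.0
max z, rows y 240..-300 step 30; cols x 380..680 step 30
240 [6, 4, 7, 5, 27, 52, 26, 18, 4, 5, 86]
210 [6, 4, 5, 5, 5, 18, 18, 19, 4, 4, 86]
180 [4, 5, 5, 4, 4, 16, 20, 22, 4, 4, 87]
150 [4, 5, 5, 5, 6, 5, 22, 22, 4, 61, 88]
120 [4, 5, 5, 4, 5, 5, 17, 22, 59, 86, 86]
90 [5, 4, 71, 72, 4, 85, 87, 86, 86, 86, 441]
60 [5, 5, 80, 80, 61, 86, 91, 91, 87, 89, 441]
30 [4, 6, 77, 77, 4, 86, 87, 88, 89, 88, 442]
0 [4, 5, 4, 5, 4, 51, 49, 5, 60, 87, 87]
-30 [4, 52, 51, 51, 52, 50, 34, 6, 5, 63, 87]
-60 [4, 34, 11, 11, 13, 11, 33, 6, 6, 6, 86]
-90 [5, 34, 9, 11, 39, 40, 41, 5, 6, 5, 86]
-120 [4, 40, 41, 42, 41, 51, 40, 4, 4, 5, 87]
-150 [4, 38, 45, 55, 41, 52, 51, 36, 5, 4, 85]
-180 [4, 4, 49, 52, 41, 51, 47, 40, 4, 5, 87]
-210 [5, 4, 42, 54, 49, 50, 46, 39, 6, 5, 85]
-240 [3, 5, 42, 46, 43, 41, 41, 39, 4, 4, 6]
-270 [5, 5, 40, 39, 40, 40, 42, 40, 5, 5, 35]
time: 0.48
tool_pos: [148.2, 581.1, 230.7]
tcp_rot: [-179.9, -0.0, -171.2]
ft_force: [0.1, -0.6, -0.0]
finger_gap: 51.3
```

```bash
python3 -m jog '[[[-0.71,-0.735,0.16,0,0,0,0.6],[-0.71,-0.735,0.16,0,0,0,0.6],[-0.71,-0.735,0.16,0,0,0,0.6],[-0.71,-0.735,0.16,0,0,0,0.6],[-0.71,-0.735,0.16,0,0,0,0.6],[-0.71,-0.735,0.16,0,0,0,0.6],[-0.71,-0.735,0.16,0,0,0,0.6],[-0.71,-0.735,0.16,0,0,0,0.6],[-0.71,-0.735,0.16,0,0,0,0.6],[-0.71,-0.735,0.16,0,0,0,0.6],[0,0,0,0,0,0,0.6],[0,0,0,0,0,0,0.6]]]' 70
```

```text
time: 1.98
tool_pos: [553.7, 270.9, 150.7]
tcp_rot: [180.0, -0.1, -171.5]
ft_force: [-0.2, 0.5, -0.5]
finger_gap: 51.3
```

```bash
python3 -m jog '[[[-0.02,0.01,0.45,0,0,0,0.6],[0,0,0.45,0,0,0,0.6],[0,0,0.45,0,0,0,0.6],[0,0,0.45,0,0,0,0.6],[0,0,0.4,0,0,0,0.6],[0,0,0.24,0,0,0,0.6],[0,0,0,0,0,0,0.6],[0,0,0,0,0,0,0],[0,0,0,0,0,0,0],[0,0,0,0,0,0,0],[0,0,0,0,0,0,0],[0,0,0,0,0,0,0]]]' 70
```

```text
time: 3.48
tool_pos: [556.1, 272.0, 30.6]
tcp_rot: [180.0, 0.1, -171.4]
ft_force: [-0.3, 0.7, 5.5]
finger_gap: 21.5
```

```bash
python3 -m jog '[[[0,0,-0.3,0,0,0,0],[0,0,-0.5,0,0,0,0],[0,0,-0.6,0,0,0,0],[0,0,-0.7,0,0,0,0],[0,0,-0.6,0,0,0,0],[0,0,0,0,0,0,0],[0,0,0,0,0,0,0]]]' 70
python3 - <<'E'
from h import *
s=telemetry.sense();print(s['tool_pos'],s['tcp_rot'],s['ft_force'])
p,d=look('side','lift');cv2.imwrite('pics/liftc.png',cv2.resize(p[60:360,120:480,::-1],None,fx=2,fy=2))
E
```

```text
time: 4.35
tool_pos: [554.3, 271.3, 162.9]
tcp_rot: [-180.0, -0.1, -171.4]
ft_force: [-1.0, 1.0, -3.0]
finger_gap: 21.2
[554.32962888 271.30120221 162.89528863] [-1.79975651e+02 -1.03413412e-01 -1.71419132e+02] [-1.04800628  1.02137422 -2.96965265]
```

View pics/liftc.png

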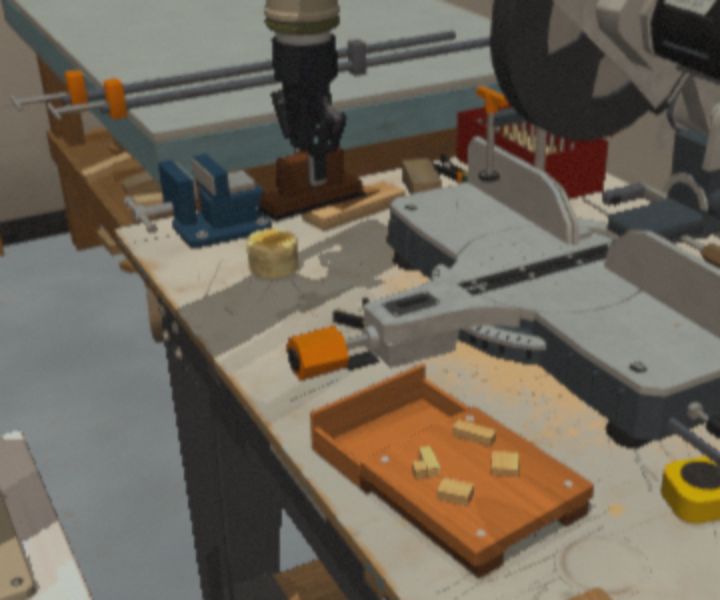

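```bash
python3 -m jog '[[[0.1,-0.45,0,0,0,0,0],[0.2,-0.9,0,0,0,0,0],[0.21,-0.94,0,0,0,0,0],[0.21,-0.94,0,0,0,0,0],[0.21,-0.94,0,0,0,0,0],[0.21,-0.94,0,0,0,0,0],[0.21,-0.94,0,0,0,0,0],[0.21,-0.94,0,0,0,0,0],[0.21,-0.94,0,0,0,0,0],[0.21,-0.94,0,0,0,0,0],[0.21,-0.94,0,0,0,0,0],[0.1,-0.51,0,0,0,0,0]]]' 70; python3 -m jog '[[[0,0,0,0,0,-0.0025,0],[0,0,0.4,0,0,0,0],[0,0,0.5,0,0,0,0],[0,0,0.4,0,0,0,0],[0,0,0,0,0,0,0],[0,0,0,0,0,0,0]]]'
python3 - <<'E'
from h import *
p,d=look('top','st');P=pts('top',d);X,Y,Z=P[...,0],P[...,1],P[...,2]
cv2.imwrite('pics/stc.png',cv2.resize(p[190:320,290:480,::-1],None,fx=4,fy=4,interpolation=cv2.INTER_CUBIC))
E
```

```text
time: 5.9
tool_pos: [516.8, -258.4, 162.8]
tcp_rot: [180.0, -0.1, -171.6]
ft_force: [-0.1, 0.2, -3.6]
finger_gap: 21.3
time: 6.65
tool_pos: [519.2, -255.5, 99.7]
tcp_rot: [-180.0, 0.0, -170.5]
ft_force: [0.5, 0.2, -2.1]
finger_gap: 20.8
```

View pics/stc.png

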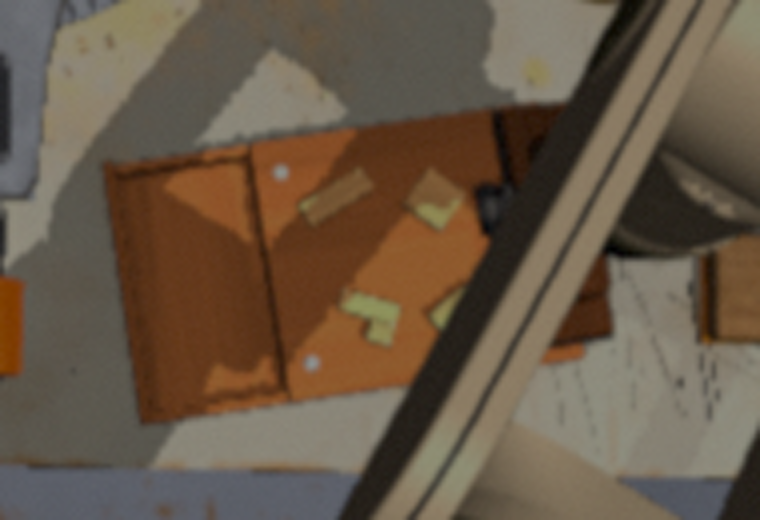

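```bash
python3 -m jog '[[[0,0,0.3,0,0,0,0],[0,0,0.2,0,0,0,0],[0,0,0.12,0,0,0,0],[0,0,0,0,0,0,0],[0,0,0,0,0,0,0]]]'
python3 - <<'E'
from h import *
p,d=look('side','low');cv2.imwrite('pics/lowc.png',cv2.resize(p[180:380,230:450,::-1],None,fx=3,fy=3,interpolation=cv2.INTER_CUBIC))
E
```

```text
time: 7.32
tool_pos: [518.9, -255.8, 68.3]
tcp_rot: [-180.0, 0.0, -170.5]
ft_force: [0.1, -0.5, -2.6]
finger_gap: 21.3
```

View pics/lowc.png

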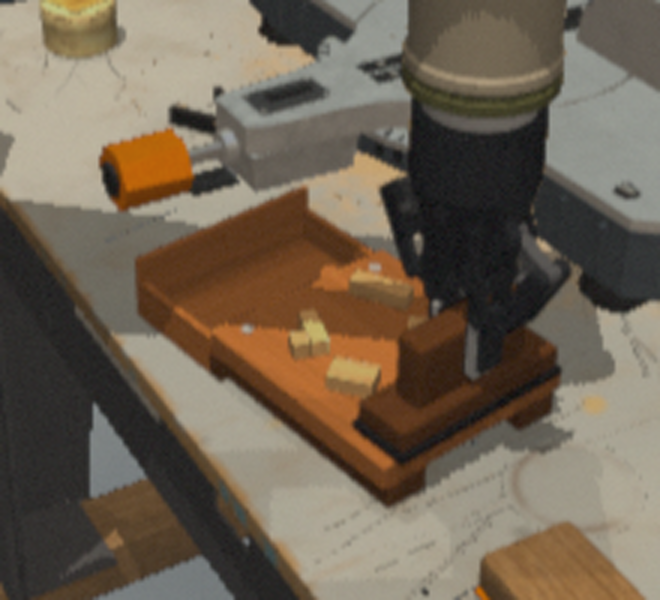

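```bash
python3 -m jog '[[[0,0.15,0,0,0,0,0],[0,0.2,0,0,0,0,0],[0,0.2,0,0,0,0,0],[0,0.2,0,0,0,0,0],[0,0.2,0,0,0,0,0],[0,0.2,0,0,0,0,0],[0,0.2,0,0,0,0,0],[0,0.2,0,0,0,0,0],[0,0.2,0,0,0,0,0],[0,0.2,0,0,0,0,0],[0,0.2,0,0,0,0,0],[0,0.2,0,0,0,0,0]]]';python3 -m jog '[[[0,0.2,0,0,0,0,0],[0,0.2,0,0,0,0,0],[0,0.2,0,0,0,0,0],[0,0,0,0,0,0,0],[0,0,0,0,0,0,0]]]'
python3 - <<'E'
from h import *
p,d=look('side','sw');q,d=look('top','swt')
cv2.imwrite('pics/swc.png',np.hstack([cv2.resize(p[200:350,250:420,::-1],(400,353)),cv2.resize(q[200:310,300:440,::-1],(400,353))]))
E
```

```text
time: 8.88
tool_pos: [499.4, -139.1, 68.3]
tcp_rot: [-180.0, 0.0, -170.5]
ft_force: [1.8, -0.4, -2.6]
finger_gap: 21.3
time: 9.5
tool_pos: [494.7, -110.3, 68.4]
tcp_rot: [-180.0, 0.0, -170.5]
ft_force: [-0.8, -0.2, -1.6]
finger_gap: 21.6
```

View pics/swc.png

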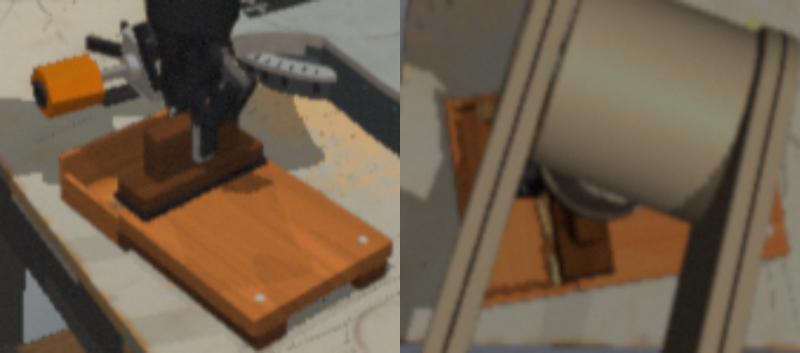

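```bash
python3 -m jog '[[[0,0.15,0,0,0,0,0],[0,0.15,0,0,0,0,0],[0,0.15,0,0,0,0,0],[0,0,0,0,0,0,0],[0,0,0,0,0,0,0],[0,-0.2,0,0,0,0,0],[0,0,-0.6,0,0,0,0],[0,0,-0.9,0,0,0,0],[0,0,-0.6,0,0,0,0],[0,0,0,0,0,0,0],[0,0,0,0,0,0,0]]]'
python3 - <<'E'
from h import *
p,d=look('side','sw2');q,d=look('top','swt2')
cv2.imwrite('pics/sw2c.png',np.hstack([cv2.resize(p[200:350,250:420,::-1],(400,353)),cv2.resize(q[200:310,300:440,::-1],(400,353))]))
E
```

```text
time: 10.98
tool_pos: [491.9, -98.1, 171.9]
tcp_rot: [180.0, -0.1, -170.5]
ft_force: [-0.5, 0.3, -2.5]
finger_gap: 21.1
```

View pics/sw2c.png

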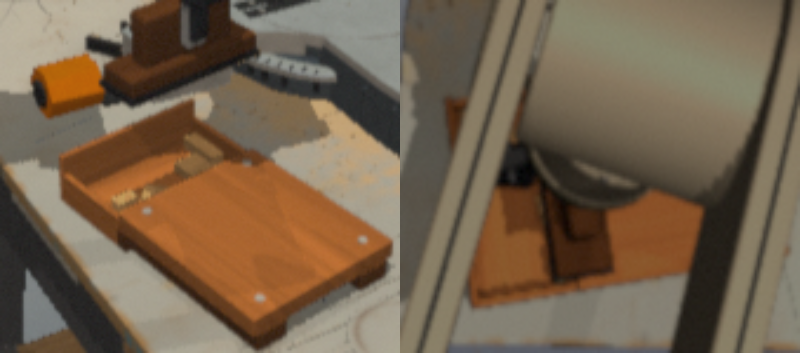

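```bash
python3 -m jog '[[[-0.14,0.39,0,0,0,0,0],[-0.27,0.79,0,0,0,0,0],[-0.27,0.79,0,0,0,0,0],[-0.27,0.79,0,0,0,0,0],[-0.27,0.79,0,0,0,0,0],[-0.27,0.79,0,0,0,0,0],[-0.27,0.79,0,0,0,0,0],[-0.27,0.79,0,0,0,0,0],[-0.27,0.79,0,0,0,0,0],[-0.16,0.37,0,0,0,0,0],[0,0,0,0,0,0,0],[0,0,0,0,0,0,0]]]'
python3 - <<'E'
from h import *
q,d=look('top','chk');p,_=look('side','chk_s');P=pts('top',d)
b=P-np.array([500,-146,0]);a=np.radians(9.5);bx=b[...,0]*np.cos(a)+b[...,1]*np.sin(a);by=-b[...,0]*np.sin(a)+b[...,1]*np.cos(a)
hsv=cv2.cvtColor(q,cv2.COLOR_RGB2HSV)
m=((hsv[...,1]<165)&(hsv[...,2]>70)&(hsv[...,0]>13)&(abs(bx)<72)&(abs(by)<125)).astype(np.uint8)
n,l,s,c=cv2.connectedComponentsWithStats(m)
for i in range(1,n):
    if s[i,4]>12: k=l==i; print(np.round(c[i]),s[i,4],'bx %d..%d by %d..%d z %s'%(bx[k].min(),bx[k].max(),by[k].min(),by[k].max(),np.round(np.percentile(P[k][:,2],[5,50,95]))))
cv2.imwrite('pics/chkc.png',np.hstack([cv2.resize(p[200:350,250:420,::-1],(400,353)),cv2.resize(q[200:310,300:440,::-1],(400,353))]))
E
```

```text
time: 12.58
tool_pos: [554.8, 270.8, 171.8]
tcp_rot: [-180.0, -0.1, -170.5]
ft_force: [1.0, -0.9, -2.8]
finger_gap: 21.3
[334. 240.] 292 bx 22..69 by 64..116 z [ 6. 17. 21.]
[353. 274.] 184 bx -68..0 by 44..64 z [ 6. 25. 38.]
```

View pics/chkc.png

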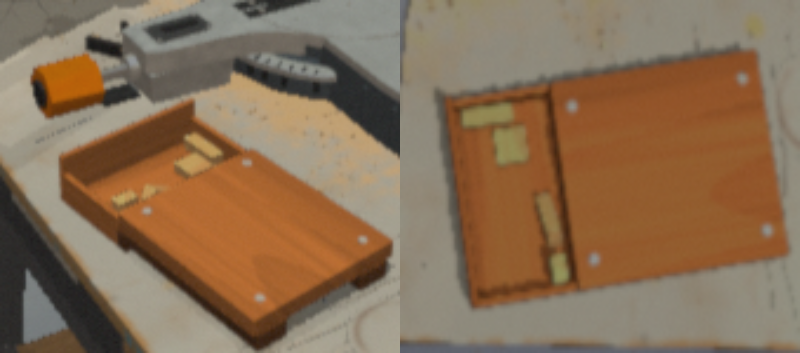

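All four pieces are in the trough: two lie on the floor at crop (490,115) and (510,145), and two lean on the board wall at (548,220) and (560,268). The board is clear, so I set the scraper down on its old spot.

```bash
python3 -m jog '[[[0,0.01,0.4,0,0,0,0],[0,0,0.6,0,0,0,0],[0,0,0.6,0,0,0,0],[0,0,0.5,0,0,0,0],[0,0,0.3,0,0,0,0],[0,0,0.2,0,0,0,0],[0,0,0.1,0,0,0,0],[0,0,0.06,0,0,0,0],[0,0,0.02,0,0,0,0],[0,0,0,0,0,0,0],[0,0,0,0,0,0,0]]]'
```

```text
time: 14.05
tool_pos: [555.7, 272.2, 34.8]
tcp_rot: [180.0, 0.0, -170.5]
ft_force: [-0.3, 0.3, -2.5]
finger_gap: 20.9
```

```bash
for i in 1 2; do :; done; python3 -m jog '[[[0,0,0.04,0,0,0,0],[0,0,0.03,0,0,0,0],[0,0,0,0,0,0,0],[0,0,0,0,0,0,0]]]'
```

```text
time: 14.55
tool_pos: [555.4, 272.0, 30.8]
tcp_rot: [-180.0, 0.0, -170.5]
ft_force: [0.8, 0.5, -2.4]
finger_gap: 20.9
```

```bash
python3 -m jog '[[[0,0,0.02,0,0,0,0],[0,0,0.015,0,0,0,0],[0,0,0,0,0,0,0],[0,0,0,0,0,0,0]]]'
```

```text
time: 15.05
tool_pos: [555.8, 272.3, 30.6]
tcp_rot: [180.0, 0.0, -170.5]
ft_force: [-5.8, -2.1, 10.1]
finger_gap: 21.5
```

```bash
python3 -m jog '[[[0,0,0,0,0,0,0.35],[0,0,0,0,0,0,0.55],[0,0,0,0,0,0,0.55],[0,0,0,0,0,0,0.55],[0,0,-0.2,0,0,0,0.55],[0,0,-0.5,0,0,0,0.55],[0,0,-0.8,0,0,0,0.55],[0,0,-0.9,0,0,0,0.55],[0,0,-0.9,0,0,0,0.55],[0,0,0,0,0,0,0.55]]]'
python3 -m jog '[[[0.6,0.6,-0.2,0,0,0,0.55],[0.8,0.7,-0.2,0,0,0,0.55],[0.8,0.7,-0.2,0,0,0,0.55],[0.8,0.7,0,0,0,0,0.55],[0.8,0.7,0,0,0,0,0.55],[0.8,0.7,0,0,0,0,0.55],[0.6,0.5,0,0,0,0,0.55],[0,0,0,0,0,0,0.55],[0,0,0,0,0,0,0.55]]]'
python3 - <<'E'
from h import *
q,d=look('top','end');p,_=look('side','end_s');P=pts('top',d);X,Y,Z=P[...,0],P[...,1],P[...,2];ok=d>0
for n,m in (('grip',(Z>60)&(Z<75)&(abs(X-555)<60)&(abs(Y-271)<40)),('base',(Z>14)&(Z<30)&(abs(X-555)<80)&(abs(Y-271)<40)),('tin',(Z>40)&(Z<50)&(abs(X-545)<60)&(abs(Y-372)<60)),('clamp',(Z>8)&(Z<26)&(abs(X-570)<60)&(Y>90)&(Y<235))):
    r=cv2.minAreaRect(P[m&ok][:,:2].astype(np.float32));print(n,np.round(r[0],1),np.round(r[1]),round(r[2],1))
a=np.load('pics/top0.npz')['p'].astype(int)
print('sanding diff',abs(a-q)[240:285,455:520].mean().round(2))
cv2.imwrite('pics/endc.png',np.hstack([cv2.resize(p[120:360,170:470,::-1],(400,320)),cv2.resize(q[180:310,60:320,::-1],(400,200)) if 0 else cv2.resize(q[160:310,100:450,::-1],(400,320))]))
E
```

```text
time: 16.3
tool_pos: [558.4, 273.3, 200.8]
tcp_rot: [179.9, 0.6, -170.5]
ft_force: [0.0, 0.3, -0.6]
finger_gap: 46.9
time: 17.42
tool_pos: [261.2, 455.7, 223.7]
tcp_rot: [-180.0, -0.0, -170.5]
ft_force: [0.2, 0.3, 0.7]
finger_gap: 47.3
grip [554.7 270.8] [90. 23.] 9.3
base [555.2 270.5] [131.  41.] 9.1
tin [535.8 376. ] [68. 67.] 89.3
clamp [578.  156.4] [ 55. 100.] 12.2
sanding diff 1.15
```

View pics/endc.png

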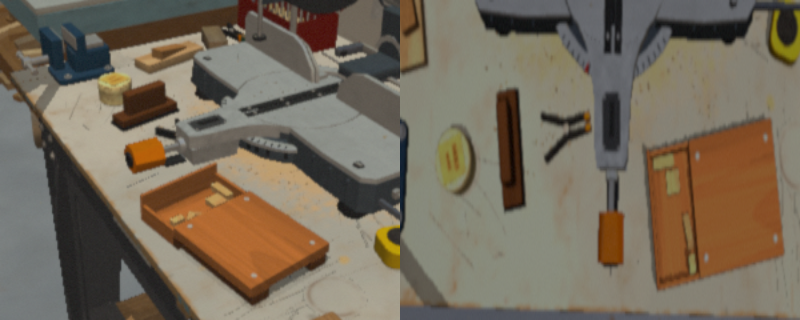

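Run:
```python
from h import *
for f in('top0','end'):
    p=np.load('pics/%s.npz'%f)['p'][205:240,215:268]; m=p.max(2)<70; v,u=np.nonzero(m); print(f,m.sum(),u.mean().round(2),v.mean().round(2),u.min(),v.min(),v.max())
print(job.hand_in())
```

```text
top0 264 27.85 16.25 9 8 30
end 266 27.86 16.22 9 8 30
the job is handed in; nothing more can be done
None
```

I took the scraper by its grip and wiped all four waste pieces along the board into the trough in one stroke. I then stood it upright on the bench at its original spot, between the tin and the clamp, let go and drew the arm clear. The job was handed in at about 17.5 s of the 58 s allowed.

**Chips:** The last pictures show the board empty and all four pieces inside the trough. Two lie on the floor and two lean against the board-side wall.

**Scraper:** It is upright at about (555, 271) mm. I measured (555, 272) before moving it.

**Wax tin and sanding block:** The tin is within 0.5 mm of where it was. The sanding block's image patch is practically unchanged.

**Spring clamp:** The two depth-based measurements disagreed by about 10 mm in x. The pixel mask of the clamp is the same before and after, within 0.05 pixel, so I take that difference as depth noise at the edges.

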